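Scoop the quartz into the big bowl

ROBOT

A 6-joint arm with a two-finger parallel gripper is mounted at the origin on the work surface. World frame = base frame: x ahead of the robot, y to its left, z up, the work surface at z = 0. Lengths are in m, angles in rad, forces in N, time in s.
With the tool pointing down it reaches from about 0.325 to 0.75 m from the base axis. Payload 7.6 kg.
Tool frame: the origin (TCP) lies midway between the tips of the shut fingers; the grasp point (between the pads) lies 19 mm behind it; z points along the fingers, y is the line along which they close (so a half turn about z gives the same grasp; the last joint's range is limited). The gripper opens to 85 mm and grips with 20 to 120 N. Pads are 22 mm wide; open, the fingers measure 114 mm over their backs; the gripper's body (76 mm by 85 mm) begins 54 mm behind the grasp point. The pads swing forward as they close: fully open they stand 13 mm farther back than shut.
Start: joints at [-1.377, 0.052, 1.401, -0, 1.689, -0.07], TCP at [0.137, -0.507, 0.231] pointing down, gripper open.
Joint ranges: [-2.9, 2.9], [-0.91, 2.17], [0.12, 2.37], [-1.06, 4.2], [0.26, 2.73], [-2.93, 2.93]. Speed limits (rad/s): [2.57, 2.57, 3.01, 3.14, 3.14, 3.14].

INTERFACE

Orientations are given as a unit quaternion [w, x, y, z].
In Python, from cell import robot gives the robot as it stands. Calls block until the motion is done:
- robot.goto(position, orientation): joint-space move of the TCP to a pose.
- robot.servo_line(position, frame=None, velocity=0.15): straight line of the TCP; frame=None keeps the orientation; velocity is the mean speed in m/s.
- robot.set_joints(angles): joint-space move.
- robot.gripper_open() and robot.clamp(): open the fingers fully, or close them until they stop; the grip force is fixed at half the most.
- robot.sleep(seconds).
- robot.solve_ik(position, orientation): joint angles nearest the present ones, or None.
- robot.get_state(): the state.
- robot.read_camera(name): name is "scene" or "top" or "wrist"; returns (picture, depth): 400x640x3 uint8, red, green, blue; 400x640 float32, m along the optical axis (not along the pixel's ray), 0 where there is no reading.
- robot.camera_info(name): a dict with "fx", "fy", "cx", "cy" (pixels), "distortion" ([k1, k2, p1, p2, k3] as OpenCV has them; the pictures are not rectified), "cam_to_world" (4x4, takes a point from camera to world coordinates); the wrist camera has in their place "tool_from_camera" (4x4, takes a point from camera to tool coordinates, whose origin is the TCP and whose axes are the flange's). Camera axes: x right, y down, z forward; pixel columns grow to the right and rows downward; lengths in m; the calibration is good to about 2 mm. A picture is of the moment at which its call begins: read the wrist's pose just before it. camera_info takes no time and is no camera call.
A pose or a line that the arm cannot do raises robot.PlanningError and nothing moves.
- robot.job_done(): hands the job in; it is judged then, once.
Trained networks look in the newest picture that a camera, given by its name, has taken for a name from the list of things; names that differ only in an ending like _2 or _b are one class to them, and where a whole thing is asked for, a point or a joint stands for the part that bears it (a point fixed in the world has none). Each returns a list of dicts, best first, with "conf" (0 to 1); they miss things now and then, are a little off and sometimes report something else, mostly with a low value. They report only what shows in the picture. A call takes as long as a camera call.
- robot.recognise(camera, query): "box" ([left, top, right, bottom] in pixels, round what is visible of it).
- robot.landmark_of(camera, query): "at" ([column, row] in pixels: a listed point, or the origin of a listed thing).
The state is a dict: "clock": time; "joint_pos": joint angles; "dq": joint speeds; "tau": joint torques, N m; "tcp_pos": TCP position; "tool_rot": TCP orientation; "wrist_force": force on the tool from outside, world axes, zero at the start; "moment": the same for the moment, N m; "grip_width": finger opening in m; "grasp_force": force on a finger pad.
Only numpy, scipy, OpenCV 4.12 (cv2) and the standard library are available. Lean on these libraries where they do the work, as an engineer would, in place of code of your own. Each camera call takes 0.05 s, during which the arm holds its last target. There are 200 camera calls.

TASK

At the goldsmith's bench, use the small steel scoop to scoop up all three pieces of quartz together, in one scoopful, out of the shallow wooden tray, lift them well clear and tip them into the large white bowl, not the small cup. Do not touch the stones with the fingers. Finish by setting the scoop down on the open bench, lying flat on its underside, and let go.

Things in the scene. Friction and masses are not known exactly. Their poses are not given: they have to be found in the camera images.
- scoop: steel scoop, wooden handle, 160 g, flat on the bench. Origin: centre of pan underside; x out over the open lip, z up. Pan 80 long (x -40 to 40), 102 wide; floor 2.5 thick (lip 1.6); sides 24 high (12 over the front 25), back 30 high. Handle: level bar, x -44 to -114, 16 wide (y), z 36 to 54; a 30 wide plate, 54 high, joins it to the pan at x -40 to -44. Good grip: x -75, closing along y. (mm)
- tray: shallow plywood tray, fixed; 272 (x) x 142 x 26 mm high, walls and floor 6 mm. Origin: centre of underside, z up. Stones lie at x 15 to 100, y -18 to 18 (mm, their centres); the -x half is free and takes the scoop's pan. Slid along the tray floor towards +x, the scoop drives the stones against the upright +x wall, where they ride up over the lip into the pan
- stone0: a chunky faceted piece of pale polished quartz, an octagonal barrel 24 mm across and 22 mm high with bevelled top and bottom edges, about 20 g, slippery (friction about 0.2); one of three alike, lying in the far (+x) part of the tray, clear of its walls. Origin: its centre. Its axes are free
- stone1: a chunky faceted piece of pale polished quartz, an octagonal barrel 24 mm across and 22 mm high with bevelled top and bottom edges, about 20 g, slippery (friction about 0.2); one of three alike, lying in the far (+x) part of the tray, clear of its walls. Origin: its centre. Its axes are free
- stone2: a chunky faceted piece of pale polished quartz, an octagonal barrel 24 mm across and 22 mm high with bevelled top and bottom edges, about 20 g, slippery (friction about 0.2); one of three alike, lying in the far (+x) part of the tray, clear of its walls. Origin: its centre. Its axes are free
- bowl: large white ceramic bowl, loose, 500 g, 136 mm across the rim, 55 mm high, wall 5 mm. Origin: centre of its underside, z up. A smaller white cup (68 mm across, 60 mm high) stands 120 to 210 mm away from it: not the target

How it is judged:
On the way:
1. all three stones lie in the scoop's pan and the scoop is lifted at least 50 mm off the bench (x of stone0 in the frame of scoop between -0.042 and 0.042 m and y of stone0 in the frame of scoop between -0.051 and 0.051 m and z of stone0 in the frame of scoop between 0 and 0.045 m and x of stone1 in the frame of scoop between -0.042 and 0.042 m and y of stone1 in the frame of scoop between -0.051 and 0.051 m and z of stone1 in the frame of scoop between 0 and 0.045 m and x of stone2 in the frame of scoop between -0.042 and 0.042 m and y of stone2 in the frame of scoop between -0.051 and 0.051 m and z of stone2 in the frame of scoop between 0 and 0.045 m and height (world z) of scoop above 0.05 m), for 0.2 s.
At the end, for the whole second after the job is handed in: all three stones rest inside the large bowl (within 62 mm of its axis and below its rim), the bowl stands upright (within 11 degrees), and the scoop lies at rest flat on its underside on the bench itself, not in the tray (level within 10 degrees, underside within 5 mm of the bench top) (horizontal distance between each of stone0, stone1, stone2 and bowl below 0.062 m and z of stone0 in the frame of bowl between 0 and 0.055 m and linear speed of each of stone0, stone1, stone2 below 0.05 m/s and z of stone1 in the frame of bowl between 0 and 0.055 m and z of stone2 in the frame of bowl between 0 and 0.055 m and angle between bowl's own z axis and vertical below 0.2 rad and angle between scoop's own z axis and vertical below 0.17 rad and height (world z) of scoop between -0.005 and 0.005 m and linear speed of scoop below 0.03 m/s); the robot touches nothing.
It fails at once if the fingers touch a stone (contact force between the fingers and stone0 above 0.3 N or contact force between the fingers and stone1 above 0.3 N or contact force between the fingers and stone2 above 0.3 N).
It also fails if it takes over 69 s, if anything falls off the work surface, if the arm or the gripper's body presses on something with over 40 N, if the wrist force passes 120 N, or if a joint passes its speed limit or range.

## Working session

There is one attempt and no reset: what is moved stays moved. The work goes in short steps, each a Python script; the robot and the scene stay as the last script left them, time stands still between calls to the robot, and variables do not carry over. Pictures are saved under pics/ and viewed, at most 10 in all, crops included, and the job is handed in when it is done.

```bash
mkdir -p pics; ls; cat > h.py <<'E'
from cell import robot
import numpy as np, cv2
def look(c,n):
    p,d=robot.read_camera(c); cv2.imwrite(f'pics/{n}.png',p[:,:,::-1]); return p,d
def cloud(d,i,T=None):
    K=np.array([[i['fx'],0,i['cx']],[0,i['fy'],i['cy']],[0,0,1.]])
    T=np.array(i['cam_to_world']) if T is None else T
    h,w=d.shape; u,v=np.meshgrid(np.arange(w),np.arange(h))
    n=cv2.undistortPoints(np.stack([u,v],-1).reshape(-1,1,2).astype(np.float64),K,np.array(i['distortion'])).reshape(h,w,2)
    P=np.dstack([n*d[...,None],d])
    return P@T[:3,:3].T+T[:3,3]
E
python3 - <<'E'
from h import *
p,d=look('top','top1'); P=cloud(d,robot.camera_info('top')); np.save('P.npy',P)
for q in ['scoop','tray','stone0','bowl']:
    for r in robot.recognise('top',q)[:3]: print(q,r)
    for r in robot.landmark_of('top',q)[:3]:
        c,w=np.round(r['at']).astype(int); print(q,r,P[w,c].round(3))
s=robot.get_state(); print(s['clock'],s['tcp_pos'],s['tool_rot'])
look('scene','scene1')
E
```

```text
pics
scoop {'box': [248.1, 192.7, 340.6, 254.0], 'conf': 0.69}
scoop {'at': [270.8, 225.1], 'conf': 0.98} [0.539 0.115 0.002]
tray {'box': [360.4, 166.5, 530.2, 276.7], 'conf': 0.62}
tray {'at': [444.5, 221.2], 'conf': 0.72} [ 0.53  -0.194  0.005]
stone0 {'box': [430.1, 220.9, 443.5, 234.4], 'conf': 0.56}
stone0 {'at': [393.6, 234.0], 'conf': 0.72} [ 0.509 -0.099  0.023]
stone0 {'at': [437.6, 225.7], 'conf': 0.69} [ 0.518 -0.176  0.028]
stone0 {'at': [417.4, 229.7], 'conf': 0.45} [ 0.513 -0.138  0.029]
bowl {'box': [117.7, 234.0, 197.7, 313.6], 'conf': 0.63}
bowl {'at': [170.4, 273.9], 'conf': 0.89} [0.461 0.294 0.004]
0.45 [ 0.13691802 -0.50684023  0.23126024] [-4.30790906e-06  9.91315385e-01  1.31505922e-01  8.27612115e-07]
```

View pics/top1.png

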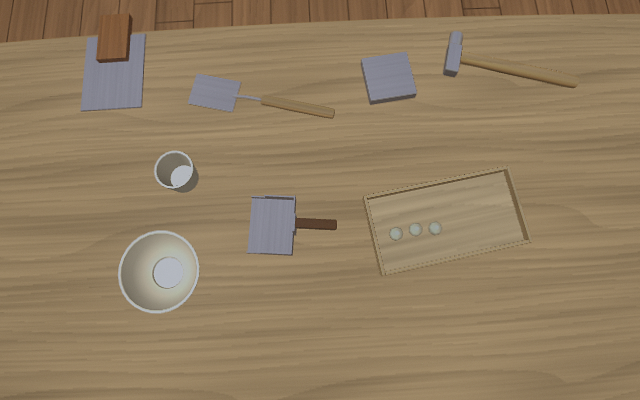

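View pics/scene1.png

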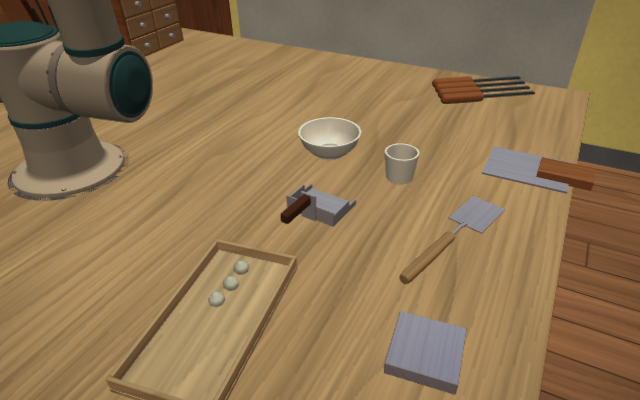

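```bash
cat > m.py <<'E'
from h import *
P=np.load('P.npy'); Z=P[...,2]
def reg(l,t,r,b,z0,z1):
    S=P[t:b,l:r].reshape(-1,3); return S[(S[:,2]>z0)&(S[:,2]<z1)]
print('bench z',np.median(Z[330:380,100:500]))
w=reg(355,160,535,282,.019,.033); 
f=lambda S:cv2.minAreaRect(S[:,:2].astype(np.float32))
# drop stones
w=w[~((abs(w[:,0]-.513)<.035)&(w[:,1]<-.085)&(w[:,1]>-.195))]
print('tray',f(w),len(w), np.median(w[:,2]))
s=reg(240,185,345,262,.04,.062); print('handle',f(s),len(s),np.median(s[:,2]),s[:,1].min(),s[:,1].max())
h=s[s[:,1]<.055]; print('handle line',cv2.fitLine(h[:,:2].astype(np.float32),cv2.DIST_L2,0,.01,.01).ravel(),h[:,:2].min(0),h[:,:2].max(0))
s=reg(240,185,345,262,.0012,.062); s=s[s[:,1]>.068]; print('pan',f(s),len(s))
b=reg(112,228,204,320,.046,.062); print('bowl',cv2.minEnclosingCircle(b[:,:2].astype(np.float32)),b[:,2].max())
c=reg(150,148,200,190,.05,.07); print('cup',cv2.minEnclosingCircle(c[:,:2].astype(np.float32)))
for u,v in [(396,234),(415.5,229.5),(435,228)]:
    u,v=int(u),int(v); S=P[v-8:v+9,u-8:u+9].reshape(-1,3); S=S[S[:,2]>.02]; print('stone',S.mean(0).round(4),S[:,2].max())
E
python3 m.py
```

```text
bench z -5.659709378824651e-05
tray ((0.5310348272323608, -0.19565744698047638), (0.14309857785701752, 0.27348095178604126), 8.989933013916016) 1757 0.025609117921247537
handle ((0.5327816009521484, 0.037801340222358704), (0.07339362055063248, 0.029864255338907242), 87.91902923583984) 488 0.05365551902326243 0.001077422708614717 0.07501616911282574
handle line [0.10630044 0.99433404 0.5287397  0.02814073] [0.51933058 0.00107742] [0.54016464 0.05486008]
pan ((0.544818639755249, 0.11911886185407639), (0.10271146148443222, 0.14079047739505768), 89.2629623413086) 2732
bowl ((0.4643080234527588, 0.2972601056098938), 0.0681053176522255) 0.0586238894720168
cup ((0.6353567838668823, 0.27313232421875), 0.03450148552656174)
stone [ 0.5091 -0.1011  0.0306] 0.7647776672723473
stone [ 0.5156 -0.1371  0.0246] 0.030243528890677496
stone [ 0.5148 -0.1691  0.0311] 0.7647776672723473
```

```bash
cat >> h.py <<'E'
from scipy.spatial.transform import Rotation as R
TR=np.array([.531,-.1957,0.006]); TYAW=np.radians(99.0)   # tray floor origin, +x heading
BOWL=np.array([.4643,.2973])
def scoop_R(yaw,tilt=0): return R.from_euler('ZY',[yaw,-tilt])   # tilt>0: lip up
def tool(o,yaw,tilt=0,s=1,g=(-.075,0,.029)):
    """scoop origin pose -> TCP position, quat wxyz"""
    S=scoop_R(yaw,tilt); G=R.from_matrix(np.array([[-s,0,0],[0,s,0],[0,0,-1.]]))
    return np.asarray(o)+S.apply(g),(S*G).as_quat(scalar_first=True)
def pivot(p_s,p_w,yaw,tilt): return np.asarray(p_w)-scoop_R(yaw,tilt).apply(p_s)  # origin with scoop point p_s at p_w
def tray(x,y=0,z=0): return TR+R.from_euler('Z',TYAW).apply([x,y,z])
E
python3 - <<'E'
from h import *
def t(n,*a,**k):
    p,q=tool(*a,**k); j=robot.solve_ik(p,q); print(n,None if j is None else np.round(j,2))
for s in (1,-1):
    print('s',s)
    t('grasp',[.539,.115,0],np.radians(85),s=s)
    t('start',tray(-.07),TYAW,s=s); t('end',tray(.09),TYAW,s=s)
    t('back20',tray(.09,0,.1),TYAW,.35,s=s)
    for yd in (60,75,90,105,120,150):
        y=np.radians(yd)
        for tl in (.35,0,-.6,-.9,-1.1):
            t((yd,tl),pivot([.04,0,0],[*BOWL-0.02*np.array([np.cos(y),np.sin(y)]),.085],y,tl),y,tl,s=s)
E
```

```text
s 1
grasp None
start [-0.61  0.53  1.22 -0.    1.39  2.38]
end [-0.4   0.3   1.53 -0.    1.32  2.59]
back20 [-0.54  0.38  1.31  0.27  1.68  2.45]
(60, 0.35) [ 0.16 -0.3   2.08  0.29  1.15 -2.55]
(60, 0) [ 0.34 -0.13  1.82 -0.    1.46 -2.28]
(60, -0.6) [ 0.55  0.33  1.3  -0.3   2.04 -2.13]
(60, -0.9) [ 0.62  0.59  1.03 -0.46  2.32 -2.17]
(60, -1.1) [ 0.65  0.77  0.85 -0.61  2.49 -2.27]
(75, 0.35) [ 0.08 -0.14  1.95  0.35  1.23 -2.9 ]
(75, 0) [ 0.29 -0.06  1.75 -0.    1.45 -2.59]
(75, -0.6) [ 0.58  0.31  1.33 -0.42  1.95 -2.37]
(75, -0.9) [ 0.67  0.54  1.1  -0.61  2.19 -2.4 ]
(75, -1.1) [ 0.71  0.7   0.95 -0.77  2.34 -2.47]
(90, 0.35) None
(90, 0) [ 0.26  0.03  1.66 -0.    1.45 -2.88]
(90, -0.6) [ 0.59  0.28  1.36 -0.51  1.83 -2.6 ]
(90, -0.9) [ 0.71  0.47  1.19 -0.73  2.04 -2.58]
(90, -1.1) [ 0.77  0.61  1.08 -0.88  2.16 -2.6 ]
(105, 0.35) [0.07 0.2  1.6  0.35 1.42 2.88]
(105, 0) None
(105, -0.6) [ 0.6   0.24  1.41 -0.57  1.7  -2.81]
(105, -0.9) [ 0.75  0.39  1.31 -0.81  1.86 -2.73]
(105, -1.1) [ 0.82  0.5   1.23 -0.96  1.97 -2.71]
(120, 0.35) [0.1  0.35 1.41 0.32 1.53 2.68]
(120, 0) 
[... 1243 characters left out ...]
.35) [ 0.07  0.2   1.6   0.35  1.42 -0.26]
(105, 0) [ 0.25  0.13  1.56 -0.    1.46 -0.01]
(105, -0.6) [ 0.6   0.24  1.41 -0.57  1.7   0.33]
(105, -0.9) [ 0.75  0.39  1.31 -0.81  1.86  0.41]
(105, -1.1) [ 0.82  0.5   1.23 -0.96  1.97  0.43]
(120, 0.35) [ 0.1   0.35  1.41  0.32  1.53 -0.46]
(120, 0) [ 0.26  0.22  1.45 -0.    1.47 -0.26]
(120, -0.6) [ 0.61  0.2   1.45 -0.6   1.55  0.12]
(120, -0.9) [ 0.77  0.29  1.42 -0.87  1.67  0.27]
(120, -1.1) [ 0.86  0.38  1.4  -1.03  1.76  0.34]
(150, 0.35) [ 0.21  0.63  1.05  0.23  1.73 -0.83]
(150, 0) [ 0.32  0.39  1.24 -0.    1.51 -0.73]
(150, -0.6) [ 0.6   0.12  1.55 -0.57  1.25 -0.33]
(150, -0.9) [ 0.77  0.08  1.66 -0.92  1.24 -0.04]
(150, -1.1) None
```

```bash
python3 - <<'E'
from h import *
p,q=tool([.539,.115,.2],np.radians(85),s=-1); robot.goto(p,q)
s=robot.get_state(); i=robot.camera_info('wrist')
T=np.eye(4); T[:3,:3]=R.from_quat(s['tool_rot'],scalar_first=True).as_matrix(); T[:3,3]=s['tcp_pos']
p,d=look('wrist','w1'); P=cloud(d,i,T@np.array(i['tool_from_camera'])); np.save('Pw.npy',P)
print(s['clock'],s['tcp_pos'])
S=P.reshape(-1,3); ok=(d.reshape(-1)>0)&(abs(S[:,0]-.535)<.09)&(S[:,1]<.18)&(S[:,1]>-.03); S=S[ok]
h=S[(S[:,2]>.047)&(S[:,2]<.06)]; print('z',np.median(h[:,2]),len(h),h[:,:2].min(0),h[:,:2].max(0))
for a in np.arange(0,.052,.01):
    k=h[(h[:,1]>a)&(h[:,1]<a+.01)]
    if len(k): print(round(a,3),k[:,0].min().round(4),k[:,0].max().round(4))
b=S[(S[:,2]>.005)&(S[:,2]<.06)&(S[:,1]>.06)]; print('pan',cv2.minAreaRect(b[:,:2].astype(np.float32)))
E
```

```text
2.9 [0.53253355 0.03947787 0.22901545]
z 0.05369309173630421 927 [0.51820537 0.00287275] [0.54795406 0.0762607 ]
0.0 0.5182 0.5338
0.01 0.5187 0.5347
0.02 0.5196 0.5355
0.03 0.5206 0.5375
0.04 0.5228 0.5384
0.05 0.5238 0.5392
pan ((0.5364351272583008, 0.10667465627193451), (0.09496262669563293, 0.10208799690008163), 84.34817504882812)
```

View pics/w1.png

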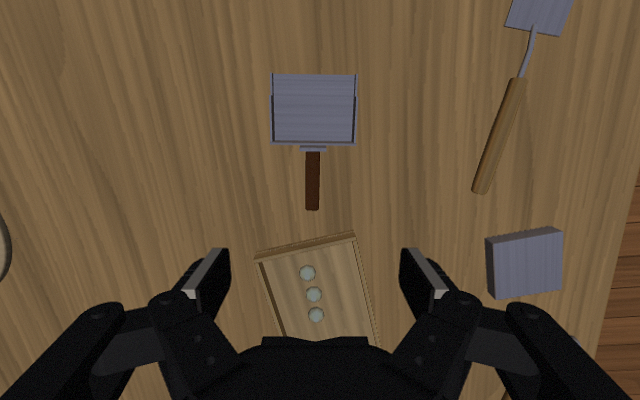

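```bash
python3 - <<'E'
from h import *
Y=np.radians(84); o=np.array([.538,.1154,0])
p,q=tool(o+[0,0,.1],Y,s=-1); robot.goto(p,q)
p,q=tool(o,Y,s=-1); robot.servo_line(p,q,velocity=.1)
robot.clamp(); s=robot.get_state(); print(s['clock'],s['grip_width'],s['grasp_force'],s['wrist_force'],s['tcp_pos']-p)
p,q=tool(o+[0,0,.12],Y,s=-1); robot.servo_line(p,q,velocity=.15)
p,q=tool(tray(-.068,-.0,.09),TYAW,s=-1); robot.goto(p,q)
s=robot.get_state(); print(s['clock'],s['grip_width'],s['wrist_force'],s['moment'])
i=robot.camera_info('wrist')
T=np.eye(4); T[:3,:3]=R.from_quat(s['tool_rot'],scalar_first=True).as_matrix(); T[:3,3]=s['tcp_pos']
p,d=look('wrist','w2'); P=cloud(d,i,T@np.array(i['tool_from_camera'])).reshape(-1,3)
o=tray(-.068,0,.09); L=R.from_euler('Z',TYAW).inv().apply(P-o)  # nominal scoop frame
m=(d.reshape(-1)>0)&(abs(L[:,1])<.045)&(L[:,0]>-.036)&(L[:,0]<.044)&(L[:,2]>-.03)&(L[:,2]<.02); F=L[m]
c=np.linalg.lstsq(np.c_[F[:,:2],np.ones(len(F))],F[:,2],rcond=None)[0]; print('floor plane',c, F[:,0].max())
Q=R.from_euler('Z',TYAW).inv().apply(P-TR); m=(d.reshape(-1)>0)&(Q[:,2]>.008)&(Q[:,2]<.03)&(Q[:,0]>.02)&(Q[:,0]<.15)&(abs(Q[:,1])<.09)
Q=Q[m]; w=Q[Q[:,0]>.118]; print('end wall',np.percentile(w[:,0],[2,98]))
s=Q[(Q[:,0]<.115)&(abs(Q[:,1])<.05)]
_,_,C=cv2.kmeans(s[:,:2].astype(np.float32),3,None,(3,50,1e-4),5,cv2.KMEANS_PP_CENTERS); print(C)
x=Q[abs(Q[:,1])>.055]; print('side',np.percentile(x[x[:,1]>0,1],[2,98]),np.percentile(x[x[:,1]<0,1],[2,98]))
E
```

```text
5.225 0.01505871721830043 60.726821422576904 [-0.83508831  0.01402228  2.74604983] [3.24981336e-05 2.30375695e-05 1.96607794e-04]
7.5917 0.014893932984926965 [ 0.88419106  0.45326888 -0.83588903] [-0.12406008 -0.05437979  0.00491527]
floor plane [-0.0058989  -0.00025179  0.00199219] 0.04052383259055Traceback (most recent call last):
  File "<stdin>", line 16, in <module>
    return _quantile_unchecked(
        a, q, axis, out, overwrite_input, method, keepdims, weights)
    return _ureduce(a,
                    func=_quantile_ureduce_func,
    ...<5 lines>...
                    overwrite_input=overwrite_input,
                    method=method)
    r = func(a, **kwargs)
    result = _quantile(arr,
                       quantiles=q,
    ...<2 lines>...
                       out=out,
                       weights=wgt)
    slices_having_nans = np.isnan(arr[-1, ...])
                                  ~~~^^^^^^^^^
IndexError: index -1 is out of bounds for axis 0 with size 0
```

View pics/w2.png

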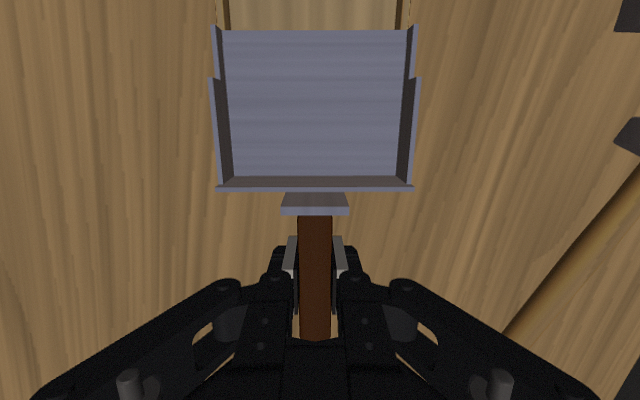

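```bash
cat > scoop.py <<'E'
from h import *
TL=-.015
# tool pose that puts the lip's underside at tray (x, z)
def at(x,z): return tool(pivot([.04,0,0],tray(x,0,z),TYAW,TL),TYAW,TL,s=-1)
f0=np.array(robot.get_state()['wrist_force'])
robot.servo_line(*at(-.028,.006),velocity=.1)
z=.006
while z>-.006:
    z-=.001; robot.servo_line(*at(-.028,z),velocity=.02)
    f=np.array(robot.get_state()['wrist_force'])-f0
    if f[2]>3: break
print('contact z',z,f.round(2))
ax=scoop_R(TYAW).apply([1,0,0])
for x in [*np.arange(0,.12,.02),.118,.122,.125,.127,.1285,.130,.1315,.133]:
    robot.servo_line(*at(x,z),velocity=.06)
    s=robot.get_state(); f=np.array(s['wrist_force'])-f0; print(round(x,4),s['clock'],'push',round(f@ax,2),'fz',f[2].round(2))
    if f@ax<-25: break
np.save('end.npy',[x,z])
look('scene','s2'); 
E
python3 scoop.py; python3 - <<'E'
from h import *
p=cv2.imread('pics/s2.png'); cv2.imwrite('pics/s2c.png',cv2.resize(p[200:400,100:340],None,fx=3,fy=3))
E
```

```text
contact z -0.001 [-0.48 -1.09  3.67]
0.0 10.9833 push 1.46 fz 5.31
0.02 11.4667 push 2.53 fz 4.5
0.04 11.95 push 1.68 fz 4.49
0.06 12.4333 push 1.7 fz 4.71
0.08 12.9167 push 1.8 fz 4.44
0.1 13.4 push 1.89 fz 5.11
0.118 13.85 push 1.88 fz 5.48
0.122 14.1 push -1.85 fz 5.76
0.125 14.35 push -3.03 fz 5.73
0.127 14.6 push -4.58 fz 5.39
0.1285 14.85 push -3.23 fz 5.61
0.13 15.1 push -4.47 fz 6.23
0.1315 15.35 push -2.86 fz 6.12
0.133 15.6 push -8.53 fz 7.62
```

View pics/s2c.png

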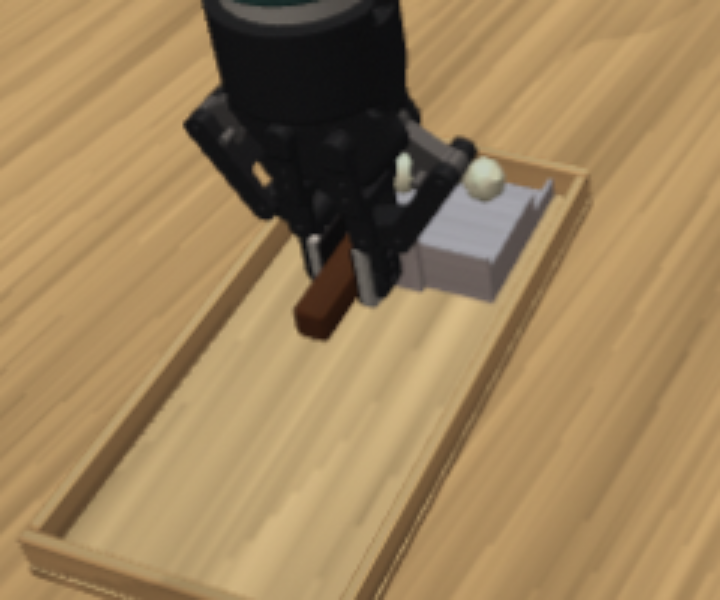

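The crop shows the scoop at the end wall, with one stone at (485,178) near the lip and another at (403,172). The wrist camera sees into the pan.

```bash
python3 - <<'E'
from h import *
p,d=look('wrist','w3')
E
```

```text
(no output)
```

View pics/w3.png

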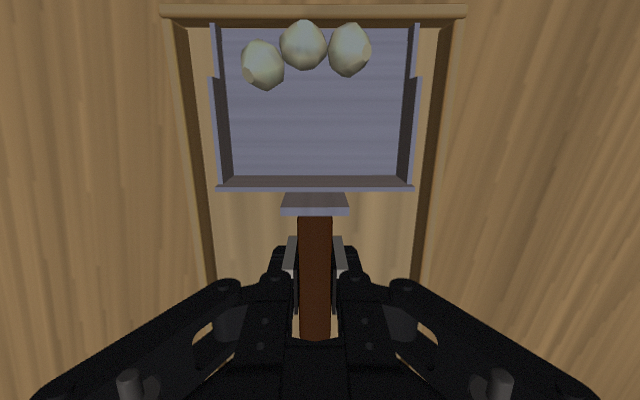

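All three stones are in the pan, at (262,65), (303,45) and (349,48), with the lip at the wall. Next I tilt the scoop back and lift it.

```bash
python3 - <<'E'
from h import *
x,z=np.load('end.npy'); b=scoop_R(0,-.015).apply([-.08,0,0])
bz=z+b[2]
for t in np.arange(.04,.361,.04):
    # lip stays at the wall, back edge near the floor
    bzz=bz+.012*t/.36
    lip=tray(x-.0015,0,bzz+.08*np.sin(t))
    robot.servo_line(*tool(pivot([.04,0,0],lip,TYAW,t),TYAW,t,s=-1),velocity=.03)
robot.sleep(.3)
s=robot.get_state(); print(s['clock'],s['wrist_force'])
o=pivot([.04,0,0],lip,TYAW,t)
robot.servo_line(*tool(o+[0,0,.03],TYAW,t,s=-1),velocity=.06)
o=tray(.07,0,.14); robot.servo_line(*tool(o,TYAW,t,s=-1),velocity=.1)
robot.sleep(.3); look('wrist','w4'); print(robot.get_state()['clock'])
E
```

```text
18.25 [ 0.39169983 -0.2761295  -2.05243488]
20.275
```

View pics/w4.png

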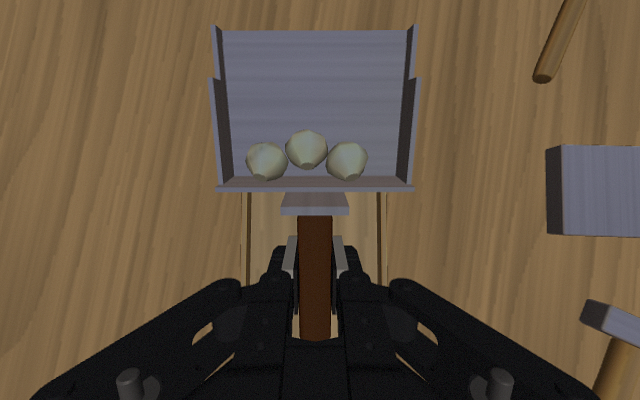

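All three stones sit at the back of the pan. Next I carry them to the bowl and tip.

```bash
python3 - <<'E'
from h import *
Y=np.radians(85); u=np.array([np.cos(Y),np.sin(Y)])
def at(off,z,t): return tool(pivot([.04,0,0],[*(BOWL+off*u),z],Y,t),Y,t,s=-1)
robot.servo_line(*at(-.035,.17,.36),velocity=.17)
robot.servo_line(*at(-.035,.12,.2),velocity=.1)
robot.servo_line(*at(-.035,.078,.0),velocity=.08)
for t in np.arange(-.1,-.91,-.1):
    robot.servo_line(*at(-.035,.072,t),velocity=.07)
robot.sleep(.5); print(robot.get_state()['clock'])
p,d=look('wrist','w5'); look('scene','s5')
p=cv2.imread('pics/s5.png')[60:240,220:460]; q=cv2.resize(cv2.imread('pics/w5.png'),(480,300))
cv2.imwrite('pics/c5.png',np.vstack([q,cv2.resize(p,(480,300))]))
E
```

```text
26.6667
```

View pics/c5.png

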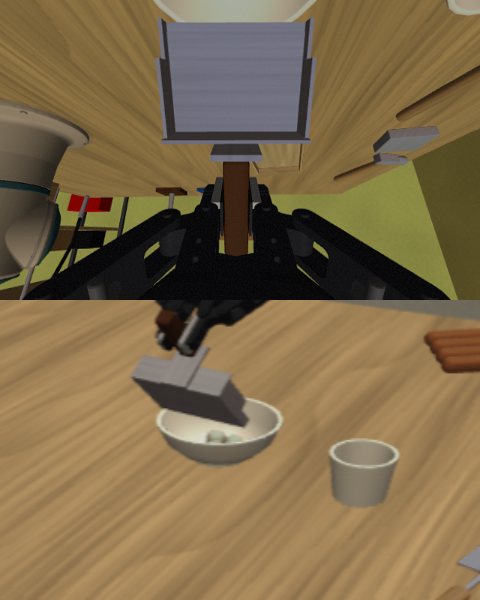

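The pan is empty and stones show in the bowl. I set the scoop back on its original open spot.

```bash
python3 - <<'E'
from h import *
Y=np.radians(85); u=np.array([np.cos(Y),np.sin(Y)])
t=-.9
robot.servo_line(*tool(pivot([.04,0,0],[*(BOWL-.06*u),.14],Y,t),Y,t,s=-1),velocity=.12)
Y=np.radians(84); o=np.array([.538,.1,0])
robot.goto(*tool(o+[0,0,.12],Y,s=-1))
robot.sleep(.2); f0=robot.get_state()['wrist_force'][2]
robot.servo_line(*tool(o+[0,0,.006],Y,s=-1),velocity=.1)
z=.006
while z>-.004:
    z-=.001; robot.servo_line(*tool(o+[0,0,z],Y,s=-1),velocity=.02)
    f=robot.get_state()['wrist_force'][2]-f0
    if f>1.5: break
print('z',z,f)
robot.gripper_open(); 
robot.servo_line(*tool(o+[0,0,.15],Y,s=-1),velocity=.12)
robot.goto([.40,-.25,.25],robot.get_state()['tool_rot'])
s=robot.get_state(); print(s['clock'],s['grip_width'])
p,d=look('top','top6'); P=cloud(d,robot.camera_info('top'))
for r in robot.recognise('top','stone0'): print(r)
for r in robot.landmark_of('top','stone0'):
    c,w=np.round(r['at']).astype(int); print(r,P[w,c].round(3))
b=P[228:320,112:204].reshape(-1,3); b=b[(b[:,2]>.046)&(b[:,2]<.062)]; print('bowl',cv2.minEnclosingCircle(b[:,:2].astype(np.float32)))
k=P[185:262,240:345].reshape(-1,3); k=k[(k[:,2]>.045)&(k[:,2]<.065)]; print('handle z',np.percentile(k[:,2],[5,50,95]))
cv2.imwrite('pics/t6c.png',cv2.resize(cv2.imread('pics/top6.png')[140:330,100:360],None,fx=3,fy=3))
E
```

```text
z 0.0 1.9142427197432388
34.6417 0.08511857355896549
{'box': [153.0, 257.9, 164.8, 272.4], 'conf': 0.7}
{'box': [167.0, 265.2, 183.2, 276.4], 'conf': 0.69}
{'at': [160.1, 264.1], 'conf': 0.66} [0.478 0.305 0.024]
{'at': [172.4, 268.7], 'conf': 0.51} [0.468 0.283 0.027]
{'at': [160.6, 277.7], 'conf': 0.43} [0.454 0.302 0.026]
bowl ((0.4641868472099304, 0.2972874343395233), 0.06818832457065582)
handle z [0.05016423 0.05374493 0.05580265]
```

View pics/t6c.png

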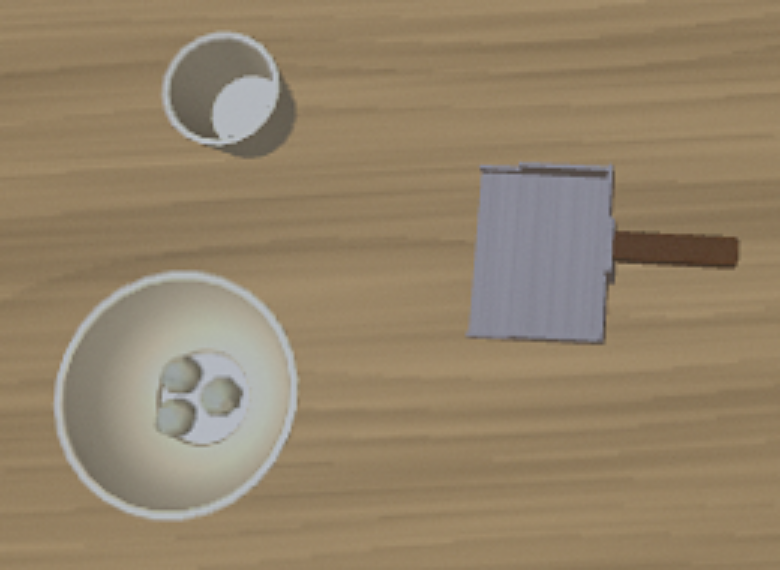

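All three stones lie in the bowl, at crop positions (180,373), (221,396) and (176,417), and the scoop lies flat on the bench.

```bash
python3 -c "
from h import *
print(robot.job_done())"
```

```text
the job is handed in; nothing more can be done
None
```

I scooped all three stones up in one scoopful and tipped them into the large bowl, then set the scoop down flat on the open bench and let go; the job was handed in at about 35 s of the 69 s allowed, with no verdict reported back.

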